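# Shut and lock the sliding lid of a tube cooler

### The arm

A 6-joint arm with a two-finger parallel gripper is mounted at the origin on the work surface. World frame = base frame: x ahead of the robot, y to its left, z up, the work surface at z = 0. Lengths are in m, angles in rad, forces in N, time in s.
With the tool pointing down it reaches from about 0.375 to 0.9 m from the base axis. Payload 3.1 kg.
Tool frame: the origin (TCP) lies on the centre line of the jaws, within the pads' length; the fingertips stand 8 mm ahead of it and the grasp point (between the pads) lies 11 mm behind it; z points along the fingers, y is the line along which they close (so a half turn about z gives the same grasp; the last joint's range is limited). The gripper opens to 87 mm and grips with 3 to 60 N. Pads are 19 mm wide; open, the fingers measure 117 mm over their backs; the gripper's body (75 mm by 190 mm) begins 51 mm behind the grasp point.
Start: joints at [-1.381, 0.527, 1.433, -0, 1.181, -0.178], TCP at [0.225, -0.583, 0.231] pointing down, gripper open.
Joint ranges: [-3.08, 3.08], [-0.75, 2.2], [0.22, 2.44], [-1.43, 4.57], [0, 2.65], [-2.85, 2.85]. Speed limits (rad/s): [2.79, 2.79, 3.14, 3.14, 3.14, 3.14].

### API

Orientations are given as a unit quaternion [x, y, z, w].
In Python, from rig import robot gives the robot as it stands. The module is installed in compiled form; this text tells all that it offers.
- The arm moves only by the tool send_rows, never from a script. Its argument "increments" is one flat list of numbers, 7 for each row, row after row: the turn, a rotation vector about the world's x, y, z in rad, then the shift along the world's x, y, z in cm, then the opening, from 0 (shut) to 1 (fully open). A call has 1 to 20 rows; each row shifts and turns the commanded pose from where the row before left it; what a row does not reach is not made up. A row lasts 1/12 s, in which the tool goes at most 41.7 mm and 7.16 degrees, less where a joint would pass 70% of its speed; a pose out of reach is approached as far as the arm can. A call is refused whole if a number of a shift passes 4.17 or a number of a turn 0.125, either way. A call with a gripper value outside its range is refused whole. The fingers move at their own pace and stop on an object; "newtons" is the grip in N (left out, the last holds). Time passes only in rows, so rows that do not move let the fingers close. It gives the time, the measured TCP pose, the force, the opening and the grip force at its end, in the units of the state.
- robot.get_obs(): the state, without advancing time (a new reading comes with each control period).
- robot.camera(name): name is "side" or "top"; returns a dict with "image" (480x640x3 uint8, red, green, blue), "range_z" (480x640 float32, m along the optical axis (not along the pixel's ray), 0 where there is no reading), "fx", "fy", "cx", "cy" (pixels), "R" (3x3) and "t" (3): a world point X has camera coordinates R X + t. Camera axes: x right, y down, z forward; pixel columns grow to the right and rows downward; lengths in m; the calibration is good to about 2 mm. A picture is of the moment at which its call begins.
- robot.hand_in(): hands the job in; it is judged then, once.
The state is a dict: "time": time; "q": joint angles; "joint_velocities": joint speeds; "joint_torque": joint torques, N m; "position": TCP position; "tool_rot": TCP orientation; "ft_force": force on the tool from outside, world axes, zero at the start; "moment": the same for the moment, N m; "grip_width": finger opening in m; "grip_force": force on a finger pad.
Only numpy, scipy, OpenCV 4.12 (cv2) and the standard library are available. Lean on these libraries where they do the work, as an engineer would, in place of code of your own. Each camera call takes 0.05 s, during which the arm holds its last target. There are 200 camera calls.

### The job

Shut the cooler over the tube box: hold the lid's spring tab pressed while you slide the lid fully shut, then let the tab come up again. Lock the lid with its winged bayonet knob: push the knob in against its spring, turn it a quarter turn clockwise (seen from above) and let it spring back up into its catch. Leave the knob locked, and leave the bottle, jar and tip box where they stand.

Things in the scene. Friction and masses are not known exactly. Their poses are not given: they have to be found in the camera images.
- cooler: White cooling block fixed to the bench, 180 mm along its x, 400 mm along its y (y = -155 to 245 mm), 106 mm high. Origin on the bench, z up. An aluminium lid (152 x 235 mm, 8 mm thick, top 104 mm above the bench) slides in its top along the block's y: it shuts to -y, opens to +y. Where it is open, a box of small white tubes may show.
- lid (a joint): How far the lid stands open, m: 0 = fully shut against its end stop, grows as the lid moves to the block's +y; it starts 0.09 to 0.15 open. A brake holds it (about 40 N) wherever it is unless the spring tab is held down; with the tab down it slides with about 2 N of friction.
- tab_pad (a point): Centre of the top face of the lid's grey ribbed spring tab (46 mm along block x, 44 mm along y), near the lid's +y end; 114 mm above the bench when up; block x = 0, y = 57 mm + lid opening. It moves down with the tab. Axes as the block's. The wall (point tab_wall) stands on its -y side; its other sides are open.
- tab_wall (a point): Middle of the top edge of the upright aluminium wall on the lid, on the shutting (-y) side of the tab, 128 mm above the bench; 70 mm along block x, 8 mm thick, 24 mm high; its face towards the tab is 24 mm from the tab's centre. A fingertip holding the tab down can push on it to shut the lid. Axes as the block's.
- tab (a joint): How far the tab is pressed down, m: 0 = up, brake on; 0.006 = fully down. The brake lets go once the tab is pressed 1 mm; it takes 6 N to start and 9 N fully down. It springs up by itself.
- knob_top (a point): Centre of the top of the black winged knob at the lid's -y end, on its axis; block x = 0, y = -105 mm + lid opening; 158 mm above the bench when up. A 68 mm disc (top face 24 mm below this point) with an upright wing across it, 12 mm thick, 56 mm long, 24 mm high. Turns with the knob: its y axis lies along the wing, which at the start lies along block y; locked, across.
- plunge (a joint): How far the knob is pushed down, m: 0 = up, 0.021 = hard stop; spring 4 N to start, 12.5 N at the stop. With the lid shut, the knob turns only while pushed down more than 0.0155; at the end of the turn, let go, it rises into the catch at about 0.0115. It can enter the catch only with the lid shut and the knob unturned.
- knob (a joint): Turn of the knob, rad: 0 = unturned, grows clockwise seen from above, stop at 1.40. Locked: 1.25 to 1.40 and risen into the catch; it turns with less than 0.1 N m.
- bottle: Amber glass bottle, 60 mm diameter, 130 mm high, standing by the cooler; origin at the centre of its underside. Leave alone.
- jar: White jar, 60 mm diameter, 75 mm high, standing by the cooler; origin at the centre of its underside. Leave alone.
- tipbox: Grey pipette tip box, 85 x 120 mm, 62 mm high, standing near the cooler's -y end; origin at the centre of its underside. Leave alone.

How it is judged:
On the way, in this order (a step that is already met when the one before it is completed fails the run):
1. the lid has been slid to less than 50 mm open with its tab held down (value of joint tab above 0.0005 m and value of joint lid below 0.05 m).
2. the lid is fully shut (within 4 mm) and its tab has been let up (within 2 mm) (value of joint lid below 0.004 m and value of joint tab below 0.002 m), for 0.1 s.
3. with the lid shut, the knob is pushed in (more than 14 mm) before it is turned (less than 0.2 rad) (value of joint lid below 0.004 m and value of joint plunge above 0.014 m and value of joint knob below 0.2 rad).
At the end, for the whole second after the job is handed in: The lid is shut within 4 mm with its tab up (within 2 mm); the knob is turned at least 1.2 rad and stands in its catch, 9 to 14 mm below its free height (all of step 2 and value of joint knob above 1.2 rad and value of joint plunge between 0.009 and 0.014 m); the robot touches nothing.
It fails at once if the bottle is moved more than 30 mm or tipped over (distance of bottle from where it was at the start of the episode above 0.03 m or angle between bottle's own z axis and vertical above 0.5 rad).
It fails at once if the jar is moved more than 30 mm or tipped over (distance of jar from where it was at the start of the episode above 0.03 m or angle between jar's own z axis and vertical above 0.5 rad).
It fails at once if the tip box is moved more than 30 mm or tipped over (distance of tipbox from where it was at the start of the episode above 0.03 m or angle between tipbox's own z axis and vertical above 0.5 rad).
It also fails if it takes over 61 s, if anything falls off the work surface, if the arm or the gripper's body presses on something with over 40 N, if the wrist force passes 120 N, or if a joint passes its speed limit or range.

## Working session

There is one attempt and no reset: what is moved stays moved. The work goes in short steps, Python scripts to look and compute and a tool call to move; the robot and the scene stay as the last step left them, time stands still between calls to the robot, and variables do not carry over. Pictures are saved under pics/ and viewed, at most 10 in all, crops included, and the job is handed in when it is done.

Besides the shell and the picture viewer there is one more tool, called after "Call:" as name(argument=value, ...) on one line, values as JSON. send_rows: Moves the arm, as the interface text tells. Its arguments: {"type":"object","properties":{"increments":{"type":"array"},"newtons":{"type":"number"}},"required":["increments"]}

```bash
mkdir -p pics
python3 - <<'E'
from rig import robot
import cv2,numpy as np
for n in("top","side"):
    c=robot.camera(n);np.savez(f"{n}0.npz",**c)
    cv2.imwrite(f"pics/{n}0.png",c["image"][:,:,::-1]);print(n,c["fx"],c["cx"],c["cy"],c["R"],c["t"])
print(robot.get_obs())
E
```

```text
top 548.9849487421137 316.0335553844475 246.78481000738935 [[ 0.01004258 -0.99958308  0.02707053]
 [-0.99697816 -0.01209453 -0.07673507]
 [ 0.07703048 -0.02621811 -0.99668396]] [-0.09311779  0.63284002  1.00580052]
side 572.7823112518687 326.5033201112055 237.5633385223153 [[-0.9211632  -0.38910613 -0.00740144]
 [-0.26882997  0.64994492 -0.71084601]
 [ 0.28140506 -0.65281545 -0.70330873]] [0.51934855 0.30407099 0.86135219]
{'time': 0.1, 'q': array([-1.38153969e+00,  5.28350002e-01,  1.43378381e+00, -1.81559755e-05,
        1.18142135e+00, -1.78479830e-01]), 'joint_velocities': array([-0.00086759, -0.00277228, -0.00183097, -0.0006548 ,  0.00085193,
        0.00084886]), 'joint_torque': array([-1.99332094e-04, -4.40983200e+01, -1.77151269e+01,  6.34630350e-02,
        5.33628871e-02, -4.56896942e-05]), 'position': array([ 0.22459932, -0.58254725,  0.22968068]), 'tool_rot': array([ 9.83142701e-01,  1.82837269e-01, -1.36823279e-05, -9.81194644e-04]), 'ft_force': array([-0.62122362,  0.24831789, -0.35193055]), 'moment': array([-0.03193374, -0.00171049,  0.05350877]), 'grip_force': 0.0, 'grip_width': 0.0871279784402982}
```

View pics/top0.png

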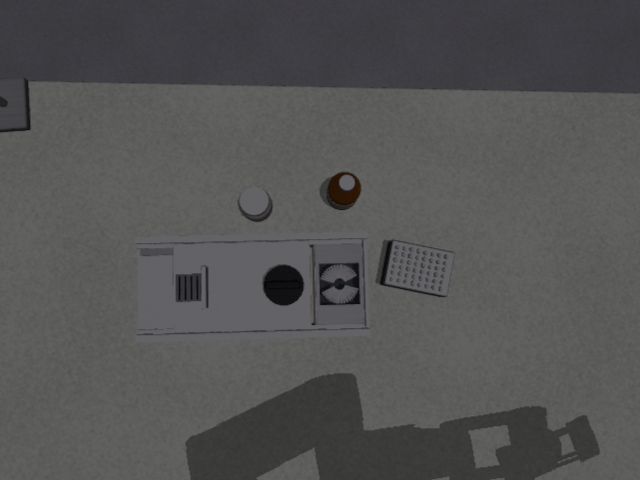

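View pics/side0.png

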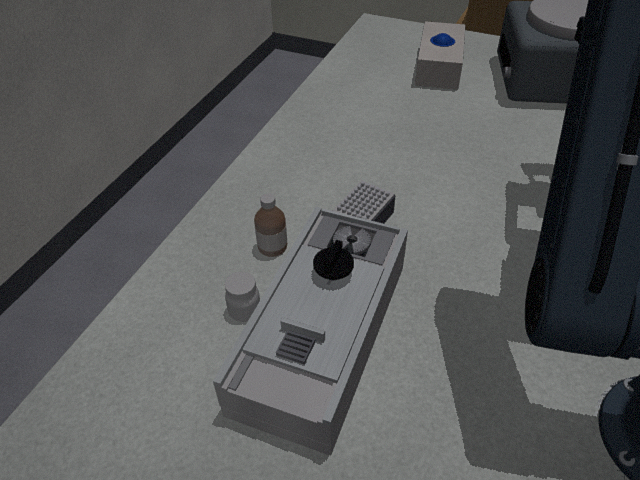

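The top view shows the block nearly aligned with the world axes: tab at px (188,288), wall at (205,287) and knob at (284,285). The bottle (344,190) and jar (255,202) stand on the +x side, and the tip box (418,268) is beyond the -y end.

```bash
cat > h.py <<'E'
import numpy as np,cv2
def ray(c,u,v,z):
    d=c["R"].T@np.array([(u-c["cx"])/c["fx"],(v-c["cy"])/c["fy"],1]);o=-c["R"].T@c["t"]
    return o+d*(z-o[2])/d[2]
def cloud(c):
    v,u=np.mgrid[:480,:640];Z=c["range_z"]
    P=np.stack([(u-c["cx"])/c["fx"]*Z,(v-c["cy"])/c["fy"]*Z,Z],-1)
    return (P-c["t"])@c["R"]
def blob(m,box):
    k=np.zeros(m.shape,np.uint8);x0,x1,y0,y1=box;k[y0:y1,x0:x1]=m[y0:y1,x0:x1]
    n,l,s,ce=cv2.connectedComponentsWithStats(k);i=1+s[1:,4].argmax();return ce[i],s[i],l==i
E
python3 - <<'E'
from h import *
c=dict(np.load("top0.npz"));g=c["image"].max(2);P=cloud(c)
ce,s,m=blob((g<70),(165,202,270,306));print("tab",ce,s,ray(c,*ce,.114),np.median(P[m],0))
ce,s,m=blob((g<50),(255,310,258,312));print("knob disc",ce,s,ray(c,*ce,.134))
m2=m&(P[...,2]>.15);print("wing",m2.sum(),P[m2].mean(0), cv2.minAreaRect(np.argwhere(m2)[:,::-1].astype(np.float32)))
r=np.argwhere(m2)[:,::-1].mean(0);print(ray(c,*r,.158))
B=P[205:370,110:390];w=(B[...,2]>.118)&(B[...,2]<.135)&(B[...,1]>B[...,1].max()-.3)
sub=np.zeros(g.shape,bool);sub[255:315,198:214]=P[255:315,198:214,2]>.118
uv=np.argwhere(sub)[:,::-1];print("wall",len(uv),ray(c,*uv.mean(0),.128),P[sub][:,2].mean());print(cv2.minAreaRect(uv.astype(np.float32)))
blk=(P[...,2]>.085)&(P[...,2]<.112);sub=np.zeros_like(blk);sub[225:350,120:380]=blk[225:350,120:380]
q=P[sub][:,:2].astype(np.float32);lo=cv2.minAreaRect(q);print("block",lo,cv2.boxPoints(lo))
E
```

```text
tab [188.06287425 287.3757485 ] [176 273  25  29 668] [0.55529351 0.13273044 0.114     ] [0.55574328 0.1325689  0.11495879]
knob disc [283.05003971 284.63145353] [ 264  265   40   40 1259] [ 0.56143709 -0.02881505  0.134     ]
wing 260 [ 0.5615325  -0.03025322  0.17556525] ((283.0, 277.0), (22.0, 34.0), 90.0)
[ 0.56189616 -0.02955735  0.158     ]
wall 249 [0.55636047 0.10295203 0.128     ] 0.1491670225018466
((202.8308563232422, 281.8973388671875), (10.26164436340332, 54.2291374206543), 2.2025980949401855)
block ((0.5597071051597595, 0.02451370656490326), (0.1804521679878235, 0.40139880776405334), 2.1107332706451416) [[ 0.4621503   0.22175384]
 [ 0.47693416 -0.17937264]
 [ 0.6572639  -0.17272642]
 [ 0.64248     0.22840005]]
```

The block's yaw is about +0.037 rad, with its origin at (0.561, -0.0205) and the lid about 96 mm open. Tab, knob and block measurements agree. I'll go above the tab with the fingers shut and the closing line along block x.

Call:
send_rows(increments=[0, 0, 0.062, 1.657, 3.578, 0, 0, 0, 0, 0.062, 1.657, 3.578, 0, 0, 0, 0, 0.062, 1.657, 3.578, 0, 0, 0, 0, 0.062, 1.657, 3.578, 0, 0, 0, 0, 0.062, 1.657, 3.578, 0, 0, 0, 0, 0.062, 1.657, 3.578, 0, 0, 0, 0, 0.062, 1.657, 3.578, 0, 0, 0, 0, 0.062, 1.657, 3.578, 0, 0, 0, 0, 0.062, 1.657, 3.578, 0, 0, 0, 0, 0.062, 1.657, 3.578, 0, 0, 0, 0, 0.062, 1.657, 3.578, 0, 0, 0, 0, 0.062, 1.657, 3.578, 0, 0, 0, 0, 0.062, 1.657, 3.578, 0, 0, 0, 0, 0.062, 1.657, 3.578, 0, 0, 0, 0, 0.062, 1.657, 3.578, 0, 0, 0, 0, 0.062, 1.657, 3.578, 0, 0, 0, 0, 0.062, 1.657, 3.578, 0, 0, 0, 0, 0.062, 1.657, 3.578, 0, 0, 0, 0, 0.062, 1.657, 3.578, 0, 0, 0, 0, 0.062, 1.657, 3.578, 0, 0], newtons=20)

```text
time: 1.77
position: [0.5562, 0.1345, 0.2302]
tool_rot: [0.693, 0.721, -0.0, -0.0]
ft_force: [0.6, -1.1, -0.1]
grip_width: 0.0004
grip_force: 0.0
```

Call:
send_rows(increments=[0, 0, 0, 0, 0, -2, 0, 0, 0, 0, 0, 0, -2, 0, 0, 0, 0, 0, 0, -2, 0, 0, 0, 0, 0, 0, -1, 0, 0, 0, 0, 0, 0, 0, 0, 0, 0, 0, 0, 0, 0, 0])

```text
time: 2.27
position: [0.5559, 0.1323, 0.1602]
tool_rot: [0.694, 0.72, -0.0, -0.0]
ft_force: [-0.3, -0.2, 0.2]
grip_width: 0.0002
grip_force: 0.0
```

Run:
```python
from rig import robot
import cv2
c=robot.camera("side");cv2.imwrite("pics/side1.png",cv2.resize(c["image"][200:440,180:480,::-1],None,fx=2,fy=2))
o=robot.get_obs();print(o["position"],o["tool_rot"],o["q"],o["ft_force"],o["grip_width"])
```

```text
[0.55669262 0.13223464 0.16107115] [6.94076331e-01 7.19901283e-01 3.28448981e-04 2.84166317e-04] [3.79579643e-02 5.46401300e-01 1.63494329e+00 5.56279017e-05
 9.59380628e-01 1.40202125e-03] [ 0.0463991  -0.53110793 -0.08938886] 0.00039345317442583585
```

View pics/side1.png

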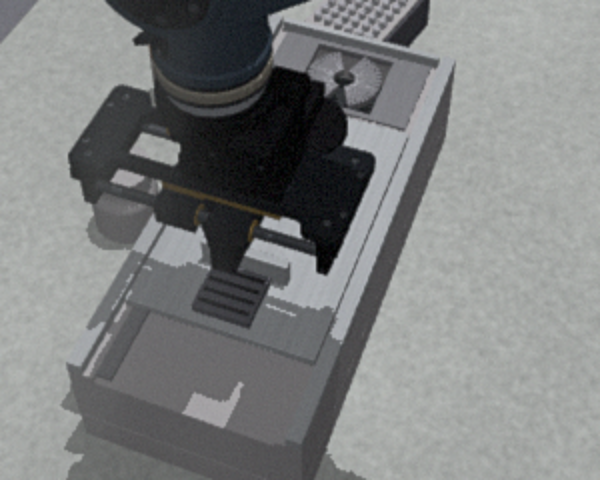

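The fingertips are over the ribbed tab (px ~235,275), with the wall just behind it on the shutting side. Next I press.

Call:
send_rows(increments=[0, 0, 0, 0, 0, -2, 0, 0, 0, 0, 0, 0, -1.2, 0, 0, 0, 0, 0, 0, -0.6, 0, 0, 0, 0, 0, 0, -0.3, 0, 0, 0, 0, 0, 0, -0.2, 0, 0, 0, 0, 0, 0, -0.15, 0, 0, 0, 0, 0, 0, 0, 0])

```text
time: 2.9
position: [0.5565, 0.1322, 0.118]
tool_rot: [0.694, 0.72, 0.0, 0.0]
ft_force: [-2.8, -1.0, 6.8]
grip_width: 0.0001
grip_force: 3.8
```

Call:
send_rows(increments=[0, 0, 0, 0, 0, -0.2, 0, 0, 0, 0, 0.01, -0.3, 0, 0, 0, 0, 0, 0.02, -0.5, 0, 0, 0, 0, 0, 0.02, -0.6, 0, 0, 0, 0, 0, 0.03, -0.8, 0, 0, 0, 0, 0, 0.03, -0.8, 0, 0, 0, 0, 0, 0.03, -0.8, 0, 0, 0, 0, 0, 0.03, -0.8, 0, 0, 0, 0, 0, 0.03, -0.8, 0, 0, 0, 0, 0, 0.03, -0.8, 0, 0, 0, 0, 0, 0.03, -0.8, 0, 0, 0, 0, 0, 0.03, -0.8, 0, 0, 0, 0, 0, 0, 0, 0, 0])

```text
time: 3.98
position: [0.5594, 0.0532, 0.1165]
tool_rot: [0.694, 0.72, 0.0, 0.001]
ft_force: [-4.1, -2.6, 7.5]
grip_width: 0.0005
grip_force: 4.2
```

Run:
```python
from rig import robot
import cv2
c=robot.camera("side");cv2.imwrite("pics/side2.png",cv2.resize(c["image"][180:440,180:480,::-1],None,fx=2,fy=2))
o=robot.get_obs();print(o["position"],o["ft_force"])
```

```text
[0.55937215 0.05322284 0.11646788] [-3.46061119 -1.56115123  8.74686608]
```

View pics/side2.png

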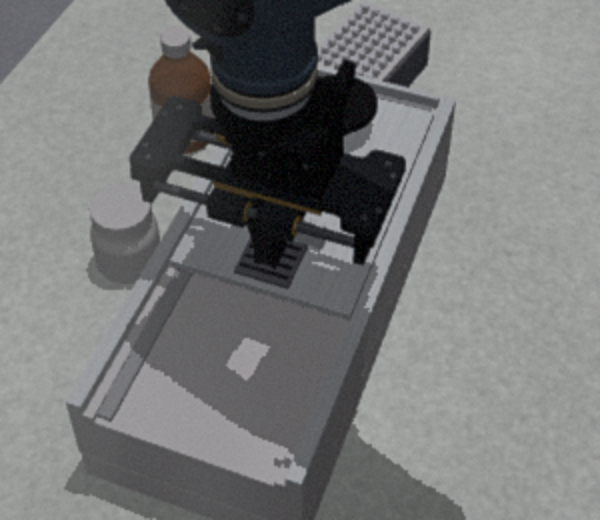

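The lid has followed the finger and is now open by about 2 cm. I'll continue slowly to the end stop.

Call:
send_rows(increments=[0, 0, 0, 0.02, -0.5, 0, 0, 0, 0, 0, 0.02, -0.5, 0, 0, 0, 0, 0, 0.02, -0.5, 0, 0, 0, 0, 0, 0.02, -0.4, 0, 0, 0, 0, 0, 0.01, -0.3, 0, 0, 0, 0, 0, 0.01, -0.3, 0, 0, 0, 0, 0, 0.01, -0.2, 0, 0, 0, 0, 0, 0.01, -0.2, 0, 0, 0, 0, 0, 0.01, -0.2, 0, 0, 0, 0, 0, 0, 0, 0, 0])

```text
time: 4.87
position: [0.5619, 0.0245, 0.1168]
tool_rot: [0.694, 0.72, 0.002, 0.001]
ft_force: [-0.6, 4.8, 8.4]
grip_width: 0.0007
grip_force: 4.1
```

Call:
send_rows(increments=[0, 0, 0, 0.01, -0.2, 0, 0, 0, 0, 0, 0.01, -0.2, 0, 0, 0, 0, 0, 0, -0.2, 0, 0, 0, 0, 0, 0, 0, 0, 0, 0, 0, 0, 0, 0, 0, 0])

```text
time: 5.28
position: [0.5619, 0.0242, 0.1169]
tool_rot: [0.695, 0.719, 0.006, -0.002]
ft_force: [0.8, 22.5, 9.6]
grip_width: 0.0005
grip_force: 13.0
```

The lid is firm against its stop: 22 N and no further travel. I'll lift straight up so the friction does not drag it back, then look.

Call:
send_rows(increments=[0, 0, 0, 0, 0, 0.4, 0, 0, 0, 0, 0, 0, 0.6, 0, 0, 0, 0, 0, 0, 2, 0, 0, 0, 0, 0, 0.5, 3, 0, 0, 0, 0, 0, 0, 4, 0, 0, 0, 0, 0, 0, 2, 0, 0, 0, 0, 0, 4, 0, 0, 0, 0, 0, 0, 4, 0, 0, 0, 0, 0, 0, 4, 0, 0, 0, 0, 0, 0, 4, 0, 0, 0, 0, 0, 0, 0, 0, 0])

```text
time: 6.2
position: [0.5605, 0.1891, 0.2358]
tool_rot: [0.692, 0.722, 0.003, -0.0]
ft_force: [0.7, -1.3, -0.6]
grip_width: 0.0005
grip_force: 0.0
```

Run:
```python
from rig import robot
import cv2
from h import *
for n in("top","side"):
    c=robot.camera(n);np.savez(f"{n}3.npz",**c)
    cv2.imwrite(f"pics/{n}3.png",cv2.resize(c["image"][150:400,110:510,::-1],None,fx=2,fy=2))
o=robot.get_obs();print(o["position"],o["tool_rot"],o["ft_force"])
```

```text
[0.56067144 0.1839281  0.23517877] [6.92631876e-01 7.21290393e-01 7.14387449e-04 8.62698754e-04] [ 0.03123773 -1.43883748  0.35745165]
```

View pics/top3.png

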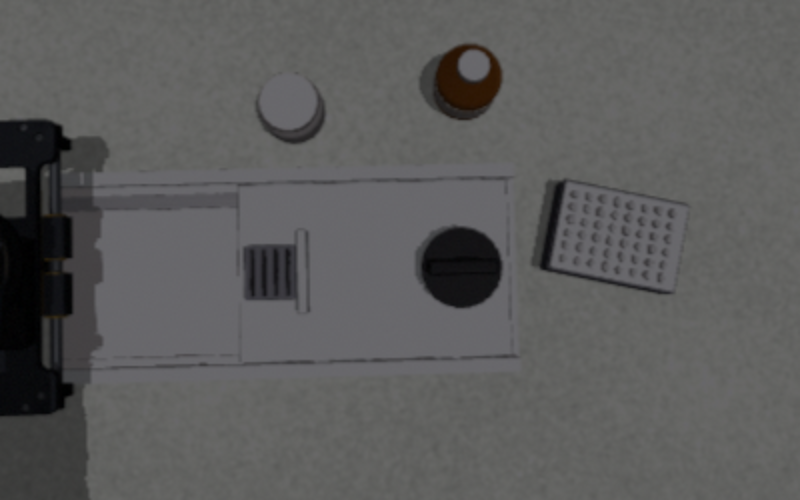

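The lid is shut: its end sits at the block's -y end wall (px ~508,270). The tab is free at (270,272), and the knob is at (462,266) with the wing along block y. Next I measure the knob.

Run:
```python
from h import *
c=dict(np.load("top3.npz"));g=c["image"].max(2)
ce,s,m=blob((g<45),(310,365,255,312));print("disc",ce,s,ray(c,*ce,.136))
for r in g[278:292:2,318:364:3]:print(*r)
ce,s,m=blob((g<70),(228,258,268,304));print("tab",ce,s,ray(c,*ce,.114),np.median(cloud(c)[m],0))
```

```text
disc [340.15751212 283.34652666] [ 321  264   40   40 1238] [ 0.56454055 -0.12411375  0.136     ]
72 43 21 20 20 21 19 13 12 14 13 20 22 22 81 102
71 34 7 6 7 9 8 5 11 10 12 12 12 14 54 107
71 15 3 20 19 18 18 17 18 19 20 19 16 18 42 107
73 19 8 18 19 18 20 18 18 19 20 21 18 19 40 107
72 31 9 18 14 15 13 13 12 10 11 11 8 13 58 107
86 38 20 18 18 19 20 19 22 21 20 21 21 22 71 107
104 57 20 20 20 18 19 19 20 22 20 21 21 21 90 107
tab [244.79239766 285.84795322] [232 272  26  28 684] [0.55885791 0.0368341  0.114     ] [0.55871449 0.03665342 0.11496849]
```

Call:
send_rows(increments=[0, 0, 0, 0.05, -3.1, 0, 0.5, 0, 0, 0, 0.05, -3.1, 0, 0.5, 0, 0, 0, 0.05, -3.1, 0, 0.5, 0, 0, 0, 0.05, -3.1, 0, 0.5, 0, 0, 0, 0.05, -3.1, 0, 0.5, 0, 0, 0, 0.05, -3.1, 0, 0.5, 0, 0, 0, 0.05, -3.1, 0, 0.5, 0, 0, 0, 0.05, -3.1, 0, 0.5, 0, 0, 0, 0.05, -3.1, 0, 0.5, 0, 0, 0, 0, -2.8, 0, 0.5, 0, 0, 0, 0, 0, 0, 0.5, 0, 0, 0, 0, 0, 0, 0.5, 0, 0, 0, 0, 0, 0, 0.5])

```text
time: 7.38
position: [0.5644, -0.1255, 0.2343]
tool_rot: [0.695, 0.719, 0.0, -0.0]
ft_force: [-0.2, 0.1, -0.2]
grip_width: 0.0437
grip_force: 0.0
```

Call:
send_rows(increments=[0, 0, 0, 0, 0, -3, 0.5, 0, 0, 0, 0, 0, -3, 0.5, 0, 0, 0, 0, 0, -1.5, 0.5, 0, 0, 0, 0, 0, -1, 0.5, 0, 0, 0, 0, 0, -0.4, 0.5, 0, 0, 0, 0, 0, 0, 0.5, 0, 0, 0, 0, 0, 0, 0, 0, 0, 0, 0, 0, 0, 0, 0, 0, 0, 0, 0, 0, 0, 0, 0, 0, 0, 0, 0, 0, 0, 0, 0, 0, 0, 0, 0, 0, 0, 0, 0, 0, 0, 0], newtons=40)

```text
time: 8.38
position: [0.5654, -0.1247, 0.1455]
tool_rot: [0.694, 0.72, 0.0, 0.001]
ft_force: [3.1, 0.7, 1.6]
grip_width: 0.0114
grip_force: 40.5
```

Run:
```python
from rig import robot
import cv2
c=robot.camera("side");cv2.imwrite("pics/side4.png",cv2.resize(c["image"][180:380,220:460,::-1],None,fx=2.5,fy=2.5))
o=robot.get_obs();print(o["position"],o["tool_rot"],o["ft_force"],o["grip_width"],o["grip_force"])
```

```text
[ 0.56546332 -0.12469823  0.14547596] [6.93985153e-01 7.19989053e-01 3.20387692e-04 5.17318883e-04] [0.24762255 0.52116344 2.97015113] 0.01188335315001035 40.00075578689575
```

View pics/side4.png

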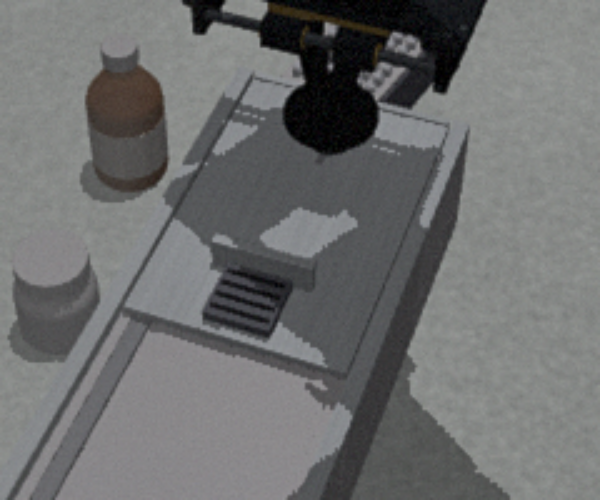

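The wing is gripped: opening 12 mm, 40 N. Next I push it in.

Call:
send_rows(increments=[0, 0, 0, 0, 0, -0.5, 0, 0, 0, 0, 0, 0, -0.5, 0, 0, 0, 0, 0, 0, -0.5, 0, 0, 0, 0, 0, 0, -0.3, 0, 0, 0, 0, 0, 0, -0.2, 0, 0, 0, 0, 0, 0, 0, 0, 0, 0, 0, 0, 0, 0, 0])

```text
time: 9.02
position: [0.5656, -0.1247, 0.126]
tool_rot: [0.694, 0.72, 0.0, 0.001]
ft_force: [-1.5, -0.2, 10.4]
grip_width: 0.0113
grip_force: 40.0
```

Call:
send_rows(increments=[0, 0, -0.08, 0, 0, 0, 0, 0, 0, -0.08, 0, 0, 0, 0, 0, 0, -0.08, 0, 0, 0, 0, 0, 0, -0.08, 0, 0, 0, 0, 0, 0, -0.08, 0, 0, 0, 0, 0, 0, -0.08, 0, 0, 0, 0, 0, 0, -0.08, 0, 0, 0, 0, 0, 0, -0.08, 0, 0, 0, 0, 0, 0, -0.08, 0, 0, 0, 0, 0, 0, -0.08, 0, 0, 0, 0, 0, 0, -0.08, 0, 0, 0, 0, 0, 0, -0.08, 0, 0, 0, 0, 0, 0, -0.08, 0, 0, 0, 0, 0, 0, -0.08, 0, 0, 0, 0, 0, 0, -0.08, 0, 0, 0, 0, 0, 0, -0.08, 0, 0, 0, 0, 0, 0, -0.1, 0, 0, 0, 0, 0, 0, 0, 0, 0, 0, 0, 0, 0, 0, 0, 0, 0, 0])

```text
time: 10.6
position: [0.5654, -0.1247, 0.1262]
tool_rot: [0.994, 0.113, 0.001, 0.0]
ft_force: [-2.0, 1.2, 10.1]
grip_width: 0.0118
grip_force: 40.0
```

Run:
```python
from rig import robot
import numpy as np
o=robot.get_obs();r=o["tool_rot"];print(o["position"],2*np.arctan2(r[1],r[0]),o["ft_force"],o["moment"],o["grip_width"],o["q"])
```

```text
[ 0.56543032 -0.12470198  0.12619418] 0.22746437401031724 [-1.95807537  1.20494127 10.07670772] [ 0.22000179  0.37721598 -0.04350734] 0.011802500546121975 [-4.10002206e-01  6.04399334e-01  1.64364002e+00  8.75192951e-05
  8.92273109e-01  9.33274859e-01]
```

The knob has turned about 1.37 rad. I'll ease it up into the catch while still gripping.

Call:
send_rows(increments=[0, 0, 0, 0, 0, 0.2, 0, 0, 0, 0, 0, 0, 0.2, 0, 0, 0, 0, 0, 0, 0.2, 0, 0, 0, 0, 0, 0, 0.15, 0, 0, 0, 0, 0, 0, 0, 0])

```text
time: 11.02
position: [0.5654, -0.1247, 0.1335]
tool_rot: [0.994, 0.114, 0.001, 0.0]
ft_force: [-1.4, 0.8, 6.4]
grip_width: 0.0116
grip_force: 40.0
```

Call:
send_rows(increments=[0, 0, 0, 0, 0, 0, 0.5, 0, 0, 0, 0, 0, 0, 0.5, 0, 0, 0, 0, 0, 0, 0.5, 0, 0, 0, 0, 0, 0, 0.5, 0, 0, 0, 0, 0, 0, 0.5, 0, 0, 0, 0, 0, 1, 0.5, 0, 0, 0, 0, 0, 3, 0.5, 0, 0, 0, 0, 0, 4, 0.5, 0, 0, 0, 0, 0, 4, 0.5, 0, 0, 0, 0, -4, 0, 0.5, 0, 0, 0, 0, -4, 0, 0.5, 0, 0, 0, 0, -4, 0, 0.5, 0, 0, 0, 0, -4, 0, 0.5, 0, 0, 0, 0, -4, 0, 0.5, 0, 0, 0, 0, -4, 0, 0.5, 0, 0, 0, 0, 0, 0, 0.5])

```text
time: 12.35
position: [0.5646, -0.3734, 0.2531]
tool_rot: [0.994, 0.11, 0.001, 0.004]
ft_force: [0.5, 0.1, 1.8]
grip_width: 0.0436
grip_force: 0.0
```

Run:
```python
from rig import robot
import cv2
from h import *
for n in("top","side"):
    c=robot.camera(n);np.savez(f"{n}5.npz",**c)
    if n=="top": 
        cv2.imwrite("pics/top5.png",cv2.resize(c["image"][150:400,110:510,::-1],None,fx=2,fy=2))
        P=cloud(c);P0=cloud(dict(np.load("top3.npz")))
        # 21x21 px around knob centre: 99th pct height before/after (wing), and disc
        for Q in(P0,P):print(np.round(np.percentile(Q[264:303,321:360,2],[10,50,90,97]),4))
    else: cv2.imwrite("pics/side5.png",cv2.resize(c["image"][180:380,220:460,::-1],None,fx=2.5,fy=2.5))
```

```text
[0.1048 0.1345 0.158  0.1599]
[0.1047 0.1236 0.147  0.149 ]
```

View pics/top5.png

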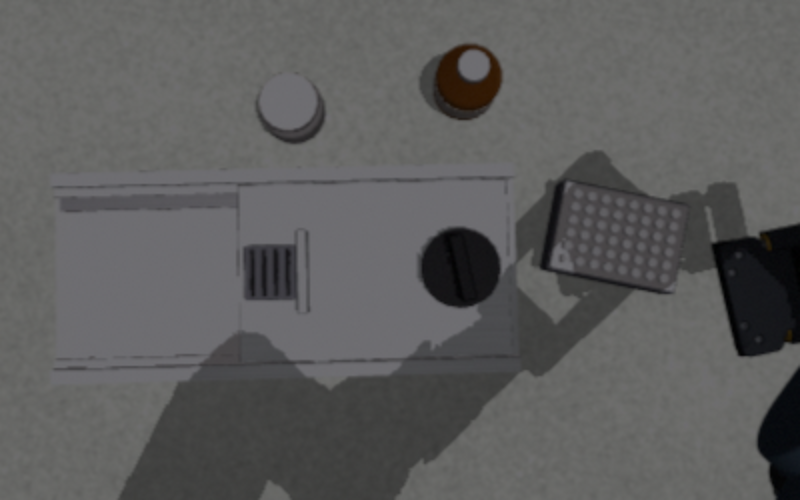

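View pics/side5.png

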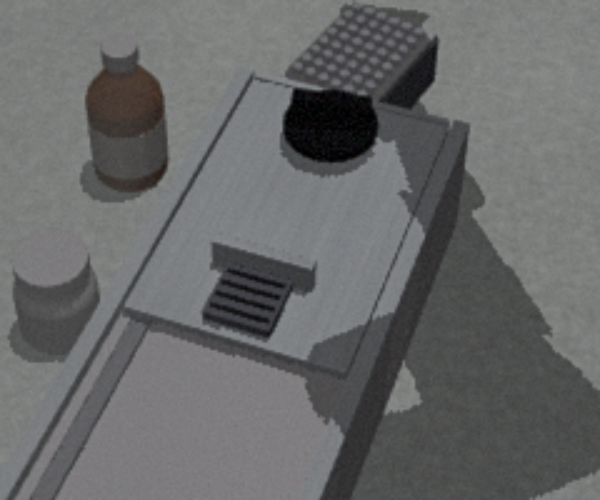

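The wing now lies across at about 78° (px 460,266), the knob sits 11 mm below its free height, the lid is shut and the tab is up. The bottle, jar and tip box have not moved, and the robot is clear.

```bash
python3 -c "
from rig import robot
print(robot.hand_in())"
```

```text
the job is handed in; nothing more can be done
None
```

I shut the lid with its tab back up, locked the knob in its catch (turned about 1.37 rad, about 11 mm down), left the bottle, jar and tip box where they stood, and handed the job in; the hand-in returned no verdict.

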